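Test the repaired lamp base

ROBOT

A 6-joint arm with a two-finger parallel gripper is mounted at the origin on the work surface. World frame = base frame: x ahead of the robot, y to its left, z up, the work surface at z = 0. Lengths are in m, angles in degrees, forces in N, time in s.
With the tool pointing down it reaches from about 0.25 to 0.725 m from the base axis. Payload 9.7 kg.
Tool frame: the origin (TCP) lies on the centre line of the jaws, within the pads' length; the fingertips stand bot.nose_length ahead of it and the grasp point (between the pads) lies 11 mm behind it (bot.nose_length is the distance from the TCP to the fingertips, in m); z points along the fingers, y is the line along which they close (so a half turn about z gives the same grasp; the last joint's range is limited). The gripper opens to 85 mm and grips with 20 to 120 N. Pads are 22 mm wide; open, the fingers measure 114 mm over their backs; the gripper's body (76 mm by 85 mm) begins 54 mm behind the grasp point. The pads swing forward as they close: fully open they stand 13 mm farther back than shut.
Start: joints at [-71.219, 4.979, 10.078, 95.1, 0, 90], TCP at [0.177, -0.521, 0.239] pointing down, gripper open.
Joint ranges: [-179.16, 179.16], [-48.56, 103.87], [-65.8, 70.77], [-126.05, 130.52], [-82.76, 87.17], [-180, 180]. Speed limits (degrees/s): [127.2, 127.2, 147.25, 180, 180, 180].

INTERFACE

Orientations are given as [roll, pitch, yaw] about the fixed x, y, z axes, in that order (R = Rz(yaw) Ry(pitch) Rx(roll)).
In Python, from workcell import bot gives the robot as it stands. The module is installed in compiled form; this text tells all that it offers.
- The arm moves only by the shell command python3 -m inch 'ROWS' [OPENING] [FORCE]. ROWS is JSON, a list of rows, each a list of 4 numbers: the shift along the world's x, y, z in cm, then the turn about the world's z in degrees. A call has exactly 8 rows; each row is the pose to reach, as a shift and turn from the pose commanded when the call began; what a row does not reach only later rows make up. A row lasts 1/8 s, in which the tool goes at most 62.5 mm and 10.7 degrees, less where a joint would pass 70% of its speed; a pose out of reach is approached as far as the arm can. A call with a gripper value outside its range is refused whole. OPENING is the finger opening in cm, from 0 to 8.54, set as the call begins (- or left out, the last holds). The fingers move at their own pace and stop on an object; FORCE is the grip in N (left out, the last holds). Time passes only in rows, so rows that repeat a pose let the fingers close, or fill a call up. It gives the time, the measured TCP pose, the force, the opening and the grip force at its end, in the units of the state.
- bot.get_obs(): the state, without advancing time (a new reading comes with each control period).
- bot.camera(name): name is "scene" or "top" or "wrist"; returns a dict with "img" (400x640x3 uint8, red, green, blue), "fovy" (degrees; the focal length in pixels is half the picture's height over the tangent of half this angle, whatever the lens; pixels are square), "cx", "cy" (the principal point, pixels), "R" (3x3) and "t" (3): a world point X has camera coordinates R X + t; the wrist camera has in their place "mount" (4x4, takes a point from camera to tool coordinates, whose origin is the TCP and whose axes are the flange's). Camera axes: x right, y down, z forward; pixel columns grow to the right and rows downward; lengths in m; the calibration is good to about 2 mm. A picture is of the moment at which its call begins: read the wrist's pose just before it. There is no depth.
- bot.job_done(): hands the job in; it is judged then, once.
Trained networks look in a picture, given as the dict that the camera call returned (one of the last four; its "shot" number tells which), for a name from the list of things; names that differ only in an ending like _2 or _b are one class to them, and where a whole thing is asked for, a point or a joint stands for the part that bears it (a point fixed in the world has none). Each returns a list of dicts, best first, with "score" (0 to 1); they miss things now and then, are a little off and sometimes report something else, mostly with a low value. They report only what shows in the picture. A call takes as long as a camera call. They do not tell look-alikes from the thing itself.
- bot.find_in(thing, picture): "point" ([column, row] in pixels, amid what is visible of it).
- bot.landmark_of(thing, picture): "point" ([column, row] in pixels: a listed point, or the origin of a listed thing).
The state is a dict: "time": time; "q": joint angles; "qd": joint speeds; "joint_efforts": joint torques, N m; "ee_pos": TCP position; "tcp_rot": TCP orientation; "wrist_force": force on the tool from outside, world axes, zero at the start; "torque": the same for the moment, N m; "opening": finger opening in m; "grasp_force": force on a finger pad.
Only numpy, scipy, OpenCV 4.12 (cv2) and the standard library are available. Lean on these libraries where they do the work, as an engineer would, in place of code of your own. Each camera call takes 0.05 s, during which the arm holds its last target. There are 200 camera calls.

TASK

Test the lamp base on the repair bench using only the fingertips: first press the white-striped end of the black rocker on the grey outlet fully down to switch it on, then push the white switch on the brass lamp base fully in, then press the green button on the blue tester fully down and finish while still holding it down. Do not press the tester's red or yellow button, and do not lift, push away or tip the lamp base or anything else on the bench.

Things in the scene. Friction and masses are not known exactly. Their poses are not given: they have to be found in the camera images.
- rocker (a joint): rocker of the grey bench outlet (fixed box 130 x 80 x 50 mm high). Angle in rad: 0 = off, with the striped end standing up; 0.4 = fully over to on, striped end down against its stop. It counts as on above 0.3. It stays where it is left; about 2.5 N on the striped end moves it
- rocker_on_end (a point): point on the top face of the black rocker's on end, in the middle of its white stripe, 22 mm from the pivot. The paddle is 60 mm long, 34 mm wide, 10 mm thick. The point turns with the rocker: from about 71 mm above the table when off it goes down about 9 mm when on. The rocker's off end lies along this point's -x axis and its width along y
- lamp_base: loose round brass lamp base, 170 mm diameter, 26 mm high, about 0.9 kg, origin at the centre of its underside, z up. A white porcelain socket 36 mm wide stands on its centre, top at 72 mm; the push switch sits on the base 55 mm from the centre, along the base's -x axis
- lamp_switch (a joint): travel of the push switch on the lamp base in m: 0 = out, 0.006 = fully in; it counts as in above 0.0045. It latches: it stays where it is pushed. About 2.5 N moves it straight down
- lamp_switch_top (a point): centre of the top of the push switch: a white round plunger, 24 mm diameter, in a low black collar, top 41 mm above the table when out, pressed downward. It moves with the plunger
- tester: fixed blue tester box, 130 (x) x 210 (y) x 55 mm high, origin at the centre of its underside. Three round push buttons stand in a row along its y axis, 60 mm apart, 22 mm from the middle towards its -x side; their order differs from run to run
- green (a joint): travel of the green button in m: 0 = up, 0.006 = fully down. Spring button, comes back when released; it starts to move at about 1.5 N and is fully down at 5 N; it counts as down above 0.0045
- green_top (a point): centre of the top of the green button on the tester (the test button, to be held down at the end): 28 mm diameter in a black housing 44 mm wide, top 77 mm above the table when up, pressed downward. It moves with the button
- yellow (a joint): travel of the yellow button in m: 0 = up, 0.006 = fully down. Spring button, comes back when released; it starts to move at about 1.5 N and is fully down at 5 N
- yellow_top (a point): centre of the top of the yellow button on the tester (not to be pressed): 28 mm diameter in a black housing 44 mm wide, top 77 mm above the table when up, pressed downward. It moves with the button
- red (a joint): travel of the red button in m: 0 = up, 0.006 = fully down. Spring button, comes back when released; it starts to move at about 1.5 N and is fully down at 5 N
- red_top (a point): centre of the top of the red button on the tester (not to be pressed): 28 mm diameter in a black housing 44 mm wide, top 77 mm above the table when up, pressed downward. It moves with the button
- porcelain_socket: loose bystander, leave alone: small white porcelain lamp socket with a brass collar, 36 mm wide, 48 mm high
- finial: loose bystander, leave alone: small turned brass finial, 28 mm wide, 42 mm high
- socket_cluster: loose bystander, leave alone: dark metal double lamp socket, two short tubes joined by a bowed pipe, about 85 x 32 mm, 57 mm high; origin under the bigger tube
- flux_jar: loose bystander, leave alone: amber glass jar with a black lid, 44 mm wide, 55 mm high
- pliers: loose bystander, leave alone: pliers with red handles, lying, 170 mm long, 14 mm high
- screwdriver: loose bystander, leave alone: screwdriver with an orange handle, lying
- gas_can: loose bystander, leave alone: blue gas bottle with a red label and brass valve, 70 mm wide, 124 mm high, standing
- mug: loose bystander, leave alone: blue ceramic mug, 76 mm wide, 85 mm high
Things that resemble listed ones, but are neither listed nor needed, are in the scene too. Leave any purple look-alike of the part that bears rocker alone.

How it is judged (in metres and radians):
On the way, in this order (a step that is already met when the one before it is completed fails the run):
1. the rocker is switched on (value of joint rocker above 0.3 rad), for 0.2 s.
2. the lamp base's switch is pushed in (value of joint lamp_switch above 0.0045 m), for 0.2 s.
3. the fingers press the green button down (value of joint green above 0.0045 m and contact force between the fingers and green above 1 N), for 0.3 s.
At the end, for the whole second after the job is handed in: rocker on (above 0.3 rad), lamp switch in (above 4.5 mm), green button held down by the fingers (above 4.5 mm, with more than 1 N), red and yellow buttons up (below 2 mm), the lamp base standing flat and still on the table (all of step 3 and value of joint rocker above 0.3 rad and value of joint lamp_switch above 0.0045 m and value of joint each of red, yellow below 0.002 m and height (world z) of lamp_base below 0.01 m and angle between lamp_base's own z axis and vertical below 0.1 rad and linear speed of lamp_base below 0.02 m/s); the arm keeps its last pose, push and grip.
It fails at once if the lamp switch is pushed in while the outlet is off (value of joint lamp_switch above 0.003 m and value of joint rocker below 0.25 rad).
It fails at once if the green button is pressed before the outlet and the lamp switch are on (value of joint green above 0.003 m and (value of joint lamp_switch below 0.004 m or value of joint rocker below 0.25 rad)).
It fails at once if the red or yellow button is pressed (value of joint any of red, yellow above 0.003 m).
It fails at once if the lamp base is lifted, tipped or pushed away (more than 10 mm up, 0.15 rad, 30 mm) (height (world z) of lamp_base above 0.01 m or angle between lamp_base's own z axis and vertical above 0.15 rad or distance of lamp_base from where it was at the start of the episode above 0.03 m).
It fails at once if a bystander is moved more than 30 mm or tipped (distance of any of porcelain_socket, finial, socket_cluster, flux_jar, pliers, screwdriver, gas_can, mug from where it was at the start of the episode above 0.03 m or angle between any of porcelain_socket, finial, socket_cluster, flux_jar, pliers, screwdriver, gas_can, mug's own z axis and vertical above 0.5 rad).
It also fails if it takes over 48 s, if anything falls off the work surface, if the arm or the gripper's body presses on something with over 40 N, if the wrist force passes 120 N, or if a joint passes its speed limit or range.

## Working session

There is one attempt and no reset: what is moved stays moved. The work goes in short steps, Python scripts to look and compute and a shell command to move; the robot and the scene stay as the last step left them, time stands still between calls to the robot, and variables do not carry over. Pictures are saved under pics/ and viewed, at most 10 in all, crops included, and the job is handed in when it is done.

```bash
mkdir -p pics
cat > h.py <<'E'
from workcell import bot
import numpy as np, cv2
from scipy.spatial.transform import Rotation as Ro
def ray(c,p,obs=None):
    f=200/np.tan(np.radians(c["fovy"])/2)
    d=np.array([(p[0]-c["cx"])/f,(p[1]-c["cy"])/f,1.])
    if "mount" in c:
        M=np.array(c["mount"]);R=Ro.from_euler('xyz',obs["tcp_rot"],degrees=True).as_matrix()
        return R@M[:3,3]+obs["ee_pos"], R@M[:3,:3]@d
    R=np.array(c["R"]);return -R.T@np.array(c["t"]),R.T@d
def at(c,p,z,obs=None):
    o,d=ray(c,p,obs);return (o+d*(z-o[2])/d[2])
def save(c,n): cv2.imwrite(f"pics/{n}.png",c["img"][:,:,::-1])
Z=dict(rocker_on_end=.071,lamp_switch_top=.041,green_top=.077,yellow_top=.077,red_top=.077,lamp_base=0,tester=0)
E
python3 - <<'E'
from h import *
print(bot.nose_length,bot.get_obs())
for n in("top","scene"):
    c=bot.camera(n);save(c,n+"0")
    for t in Z:
        for r in bot.landmark_of(t,c)[:3]: print(n,t,round(r["score"],2),np.round(r["point"]),at(c,r["point"],Z[t]).round(3))
    if n=="top":
        for t in "porcelain_socket finial socket_cluster flux_jar gas_can mug rocker".split():
            for r in bot.find_in(t,c)[:2]: print(n,t,round(r["score"],2),np.round(r["point"]),at(c,r["point"],.03).round(3))
E
```

```text
0.008 {'time': 0.0, 'q': array([-7.12182359e+01,  5.00898035e+00,  1.00351075e+01,  9.51001893e+01,
       -8.51801432e-04,  9.00000098e+01]), 'qd': array([-0.00752392,  0.05507238, -0.07948738,  0.0186019 , -0.00947946,
        0.03807965]), 'joint_efforts': array([-5.68423347e-04, -5.20388746e+01,  4.64803147e+01,  1.65205181e-02,
       -6.27136001e-05, -3.36587355e-06]), 'ee_pos': array([ 0.17700489, -0.5205042 ,  0.23860926]), 'tcp_rot': array([-1.79925938e+02,  8.51813409e-04,  1.87817554e+01]), 'wrist_force': array([-0.32274459,  0.47062769, -0.28743764]), 'torque': array([-0.01556359, -0.00505457,  0.01579646]), 'grasp_force': 0.0, 'opening': 0.08483762667499144}
top rocker_on_end 0.59 [230. 255.] [0.353 0.299 0.071]
top lamp_switch_top 0.38 [387. 222.] [ 0.448 -0.226  0.041]
top green_top 0.55 [331. 194.] [ 0.544 -0.037  0.077]
top yellow_top 0.49 [312. 195.] [0.542 0.025 0.077]
top yellow_top 0.21 [331. 194.] [ 0.543 -0.038  0.077]
top red_top 0.64 [296. 197.] [0.537 0.077 0.077]
top lamp_base 0.66 [395. 210.] [ 0.49 -0.26  0.  ]
top tester 0.95 [315. 189.] [0.57  0.014 0. 
[... 479 characters left out ...]
]
top rocker 0.54 [239. 199.] [0.54  0.275 0.03 ]
scene rocker_on_end 0.62 [410. 178.] [0.556 0.282 0.071]
scene rocker_on_end 0.59 [385. 122.] [0.343 0.313 0.071]
scene lamp_switch_top 0.41 [227. 212.] [ 0.44  -0.231  0.041]
scene green_top 0.45 [302. 208.] [ 0.532 -0.04   0.077]
scene yellow_top 0.56 [324. 200.] [0.531 0.027 0.077]
scene red_top 0.54 [229. 211.] [ 0.46  -0.223  0.077]
scene red_top 0.46 [344. 195.] [0.538 0.084 0.077]
scene lamp_base 0.7 [224. 239.] [ 0.494 -0.265  0.   ]
scene lamp_base 0.35 [411. 180.] [0.527 0.316 0.   ]
scene tester 0.87 [330. 219.] [0.555 0.033 0.   ]
scene tester 0.7 [302. 212.] [ 0.5   -0.032  0.   ]
scene tester 0.62 [462. 167.] [0.55  0.484 0.   ]
```

View pics/top0.png

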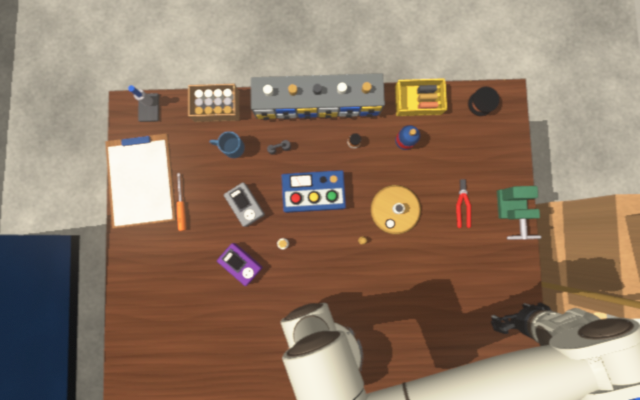

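View pics/scene0.png

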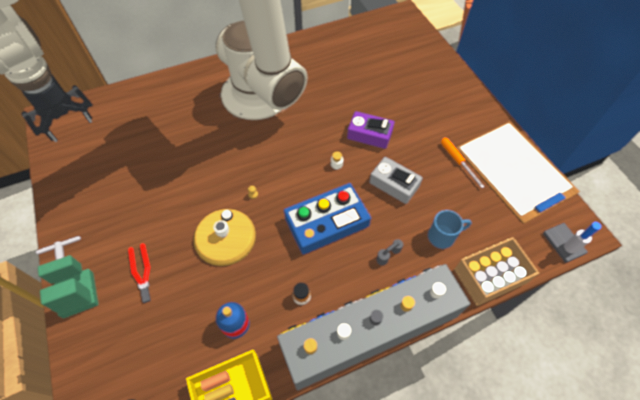

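The top view shows the grey outlet at (243,203), and its purple look-alike at (238,263) is to be left alone. On the tester, red is at (295,198), yellow at (314,197) and green at (332,196). The lamp base is at (396,209) with its switch at (390,223).

I'll set out with the gripper closed and look from above the lamp on the way.

```bash
python3 -m inch '[[3,4,1,5],[6,8,2,14],[9,12,4,23],[12,16,6,32],[16,21,6,41],[20,26,6,50],[23,31,6,60],[24,32,6,70]]' 0 40
python3 - <<'E'
from h import *
o=bot.get_obs();c=bot.camera("wrist");save(c,"w1");print(o["q"].round(1),o["ee_pos"],o["tcp_rot"],np.array(c["mount"]).round(3),o["opening"])
for t in Z:
    for r in bot.landmark_of(t,c)[:2]: print(t,round(r["score"],2),np.round(r["point"]),at(c,r["point"],Z[t],o).round(3))
E
```

```text
time: 2.15
ee_pos: [0.4184, -0.1978, 0.2995]
tcp_rot: [180.0, -0.0, 89.3]
wrist_force: [0.1, -0.2, 0.5]
opening: 0.0001
grasp_force: 0.0
[-25.3  -5.1   6.8 101.9   0.   65.3] [ 0.41840149 -0.19782848  0.29945078] [ 1.79971077e+02 -1.38693427e-02  8.93480883e+01] [[-0.001 -0.956 -0.295  0.075]
 [ 1.    -0.    -0.001  0.001]
 [ 0.001 -0.295  0.956 -0.135]
 [ 0.     0.     0.     1.   ]] 0.00011816281886249554
rocker_on_end 0.45 [427.  31.] [ 0.545 -0.041  0.071]
lamp_switch_top 0.48 [337. 187.] [ 0.445 -0.232  0.041]
green_top 0.87 [427.  31.] [ 0.542 -0.042  0.077]
lamp_base 0.7 [365. 195.] [ 0.493 -0.258  0.   ]
```

View pics/w1.png

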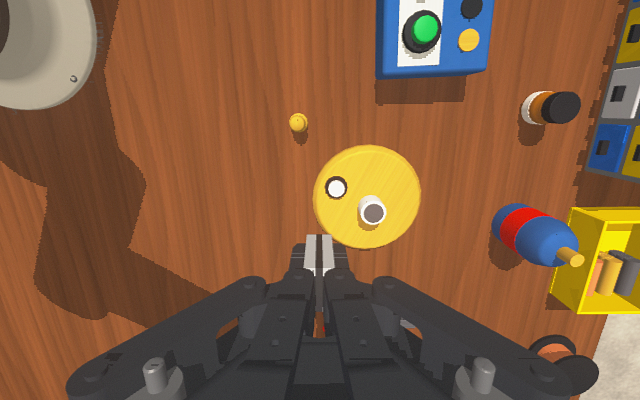

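The wrist view shows the lamp switch at (337,187) and the green button at (427,31), and both agree with the top-view estimates. Next I go on to the grey outlet.

```bash
python3 -m inch '[[1,6,0,0],[2,12,0,0],[3,18,0,0],[5,24,0,0],[6,30,0,0],[7,35,-1,0],[8,38,-2,0],[8,38,-2,0]]'
python3 - <<'E'
from h import *
o=bot.get_obs();c=bot.camera("wrist");save(c,"w2");print(o["q"].round(1),o["ee_pos"],o["tcp_rot"])
for t in Z:
    for r in bot.landmark_of(t,c)[:2]: print(t,round(r["score"],2),np.round(r["point"]),at(c,r["point"],Z[t],o).round(3))
E
```

```text
time: 3.55
ee_pos: [0.4972, 0.1802, 0.2778]
tcp_rot: [-179.9, 0.0, 88.8]
wrist_force: [-0.5, -0.2, 0.5]
opening: -0.0
grasp_force: 0.0
[ 19.9   3.2  12.6  99.5   0.  111.1] [0.49720312 0.18015938 0.27780982] [-1.79872790e+02  4.26507981e-02  8.87989922e+01]
rocker_on_end 0.81 [183.  60.] [0.35  0.309 0.071]
rocker_on_end 0.55 [372.  85.] [0.56  0.278 0.071]
yellow_top 0.49 [354. 285.] [0.543 0.022 0.077]
red_top 0.75 [349. 244.] [0.535 0.085 0.077]
```

View pics/w2.png

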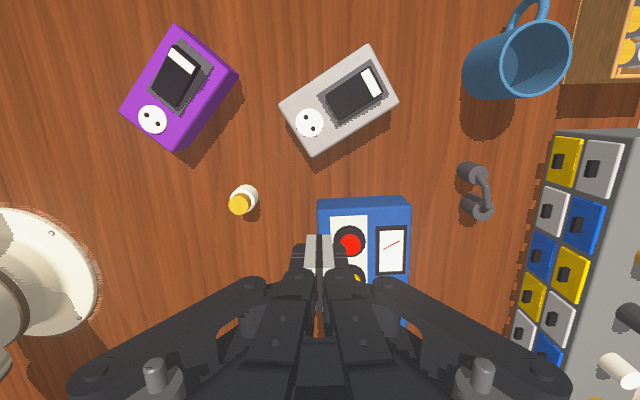

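The wrist view shows the striped end of the grey outlet's rocker at (372,83). It is the upper-right end, with the rocker pointing about 30° from +x. I move over it and go down close.

```bash
python3 -m inch '[[3,5,-2,0],[6,9.5,-5,0],[6.5,10.2,-9,0],[6.5,10.2,-13,0],[6.5,10.2,-16,0],[6.5,10.2,-18,0],[6.5,10.2,-18.5,0],[6.5,10.2,-18.5,0]]'
python3 - <<'E'
from h import *
o=bot.get_obs()
print(o["ee_pos"],o["wrist_force"])
c=bot.camera("wrist");save(c,"w3")
E
```

```text
time: 4.95
ee_pos: [0.5623, 0.2811, 0.0949]
tcp_rot: [180.0, -0.0, 88.8]
wrist_force: [-0.6, -0.2, -0.2]
opening: -0.0001
grasp_force: 0.0
[0.56227871 0.28107464 0.09488388] [-0.62948058 -0.16457505 -0.23570615]
```

View pics/w3.png

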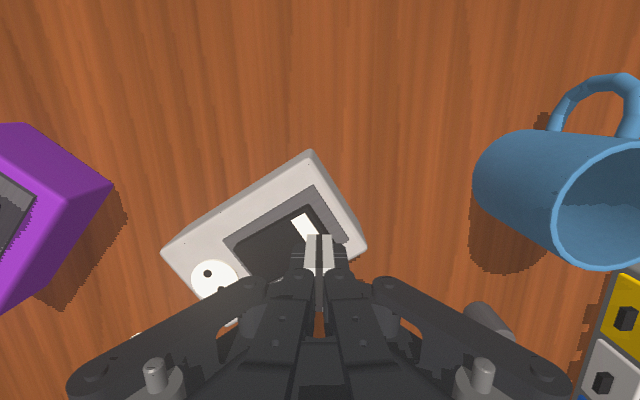

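The fingertips at (320,237) stand over the striped end, so I press.

```bash
python3 -m inch '[[0,0,-1,0],[0,0,-1.4,0],[0,0,-1.7,0],[0,0,-2,0],[0,0,-2.2,0],[0,0,-2.4,0],[0,0,-2.5,0],[0,0,-2.5,0]]'
```

```text
time: 6.0
ee_pos: [0.5628, 0.2817, 0.0709]
tcp_rot: [179.9, -0.1, 88.8]
wrist_force: [0.3, 0.9, 10.7]
opening: -0.0005
grasp_force: 5.4
```

```bash
python3 -m inch '[[0,0,-0.1,0],[0,0,-0.2,0],[0,0,-0.3,0],[0,0,-0.4,0],[0,0,-0.4,0],[0,0,-0.4,0],[0,0,-0.4,0],[0,0,-0.4,0]]'; python3 -m inch '[[0,0,1,0],[0,0,4,0],[0,0,8,0],[0,-3,12,0],[-2,-6,15,0],[-3,-8,16,0],[-3,-8,16,0],[-3,-8,16,0]]'
python3 - <<'E'
from h import *
o=bot.get_obs();c=bot.camera("wrist");cv2.imwrite("pics/w4.png",cv2.resize(c["img"][:250,150:550,::-1],None,fx=2,fy=2))
print(o["ee_pos"])
E
```

```text
time: 7.0
ee_pos: [0.5631, 0.2819, 0.0703]
tcp_rot: [179.7, -0.2, 88.8]
wrist_force: [-6.5, -2.5, 31.7]
opening: 0.0002
grasp_force: 15.1
time: 8.0
ee_pos: [0.532, 0.2015, 0.2243]
tcp_rot: [-179.9, 0.0, 88.8]
wrist_force: [-0.4, -0.7, -1.1]
opening: 0.0
grasp_force: 0.0
[0.5319754  0.20147106 0.2242857 ]
```

View pics/w4.png

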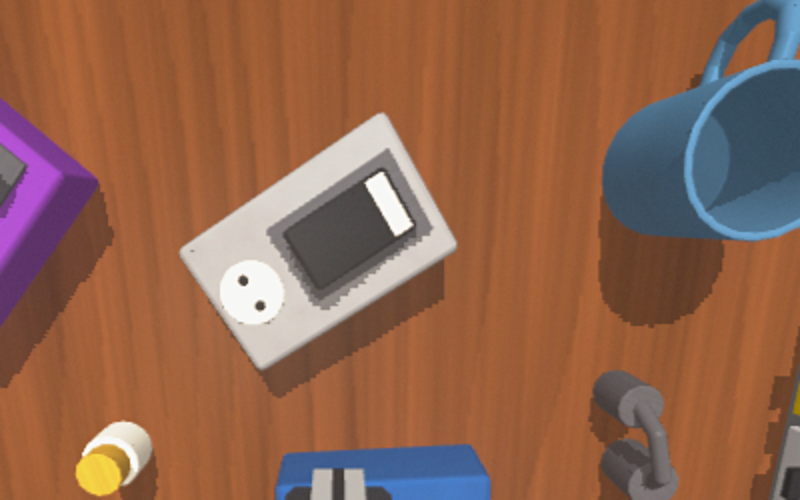

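The crop shows the paddle tilted flat towards the striped end at (390,205), and the press ended against a hard stop of 32 N, so the rocker is on. Now I go to the lamp switch, turning so that the fingers' wide axis stays clear of the socket.

```bash
python3 -m inch '[[-1,-5,0,5],[-2,-11,0,14],[-3,-17,0,23],[-5,-23,0,32],[-6,-29,0,41],[-8,-34,0,50],[-8.7,-37,0,58],[-8.7,-38,0,63]]';python3 -m inch '[[0,0,0,0],[0,0,-2,0],[0,0,-4,0],[0,0,-4,0],[0,0,-4,0],[0,0,-4,0],[0,0,-4,0],[0,0,-4,0]]'
python3 - <<'E'
from h import *
o=bot.get_obs();c=bot.camera("wrist");save(c,"w5");print(o["q"].round(1),o["ee_pos"],o["tcp_rot"])
for t in ("lamp_switch_top","lamp_base"):
    for r in bot.landmark_of(t,c)[:2]: print(t,round(r["score"],2),np.round(r["point"]),at(c,r["point"],Z[t],o).round(4))
E
```

```text
time: 9.05
ee_pos: [0.4447, -0.1801, 0.2243]
tcp_rot: [-180.0, -0.1, 151.9]
wrist_force: [0.2, 0.4, -0.8]
opening: 0.0001
grasp_force: 0.0
time: 10.05
ee_pos: [0.4452, -0.1788, 0.1856]
tcp_rot: [180.0, 0.0, 151.8]
wrist_force: [0.1, -0.1, -0.5]
opening: -0.0001
grasp_force: 0.0
[-21.9  -5.4  -6.2  89.2  -0.    6.3] [ 0.44515504 -0.17877287  0.18555776] [1.79998721e+02 2.26582898e-02 1.51771579e+02]
lamp_switch_top 0.87 [272. 208.] [ 0.4447 -0.2346  0.041 ]
lamp_base 0.61 [279. 237.] [ 0.491  -0.2601 -0.    ]
lamp_base 0.29 [639. 147.] [0.5874 0.154  0.    ]
```

View pics/w5.png

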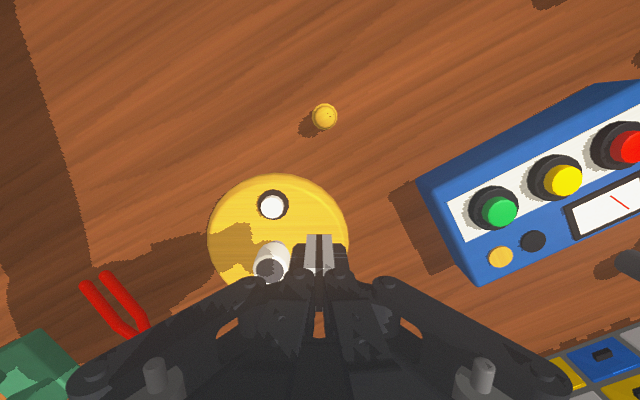

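The switch shows at (272,208), which gives (0.445, -0.234). I move over it and go down.

```bash
python3 -m inch '[[0,-4,0,0],[0,-5.5,-1,0],[0,-5.5,-4,0],[0,-5.5,-7,0],[0,-5.5,-10,0],[0,-5.5,-12,0],[0,-5.5,-12.5,0],[0,-5.5,-12.5,0]]'; python3 -m inch '[[0,0,-0.4,0],[0,0,-0.8,0],[0,0,-1,0],[0,0,-1.2,0],[0,0,-1.4,0],[0,0,-1.6,0],[0,0,-1.7,0],[0,0,-1.7,0]]'
```

```text
time: 11.2
ee_pos: [0.445, -0.2336, 0.0603]
tcp_rot: [180.0, -0.0, 151.8]
wrist_force: [-0.4, 1.1, 0.0]
opening: -0.0
grasp_force: 0.0
time: 12.2
ee_pos: [0.4451, -0.2338, 0.0432]
tcp_rot: [-180.0, 0.0, 151.8]
wrist_force: [0.1, -0.1, 0.1]
opening: 0.0001
grasp_force: 0.1
```

```bash
python3 -m inch '[[0,0,-0.1,0],[0,0,-0.2,0],[0,0,-0.3,0],[0,0,-0.4,0],[0,0,-0.5,0],[0,0,-0.5,0],[0,0,-0.5,0],[0,0,-0.5,0]]'
```

```text
time: 13.2
ee_pos: [0.4453, -0.2338, 0.0426]
tcp_rot: [180.0, 0.2, 151.8]
wrist_force: [-16.0, 8.0, 40.2]
opening: 0.0002
grasp_force: 20.0
```

```bash
python3 -m inch '[[0,0,1,0],[0,0,4,0],[0,0,8,0],[0,0,12,-10],[2,3,14,-20],[4,7,14,-30],[7,11,14,-40],[8,12,14,-50]]';python3 -m inch '[[1,1,0,-10],[1,1,0,-12],[1,1,0,-12],[1,1,0,-12],[1,1,0,-12],[1,1,0,-12],[1,1,0,-12],[1,1,0,-12]]'
python3 - <<'E'
from h import *
o=bot.get_obs();c=bot.camera("wrist");save(c,"w6");print(o["ee_pos"],o["tcp_rot"])
for t in ("green_top","yellow_top","red_top","lamp_base","lamp_switch_top"):
    for r in bot.landmark_of(t,c)[:2]: print(t,round(r["score"],2),np.round(r["point"]),at(c,r["point"],Z[t],o).round(4))
c=bot.camera("scene");cv2.imwrite("pics/s6.png",cv2.resize(c["img"][180:290,170:330,::-1],None,fx=5,fy=5))
E
```

```text
time: 14.2
ee_pos: [0.5262, -0.1116, 0.1779]
tcp_rot: [-180.0, -0.0, 101.6]
wrist_force: [0.0, -0.4, -0.3]
opening: -0.0001
grasp_force: 0.0
time: 15.2
ee_pos: [0.5351, -0.1037, 0.1783]
tcp_rot: [180.0, 0.0, 89.8]
wrist_force: [-0.2, -0.3, -1.1]
opening: 0.0001
grasp_force: 0.0
[ 0.53508049 -0.10370271  0.17831588] [1.79995845e+02 1.07275004e-03 8.97913973e+01]
green_top 0.64 [322. 124.] [ 0.5385 -0.0416  0.077 ]
yellow_top 0.65 [322.  37.] [0.5386 0.0217 0.077 ]
```

View pics/w6.png

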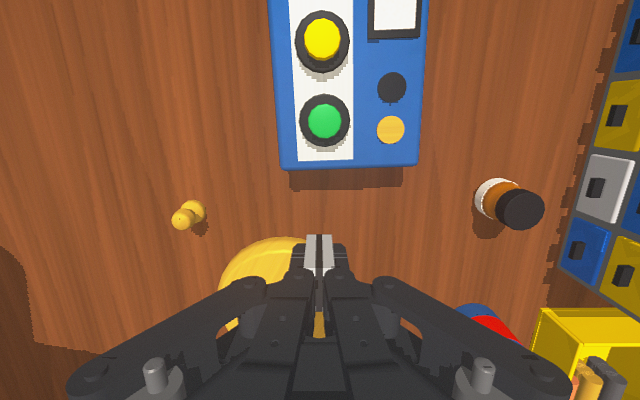

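View pics/s6.png

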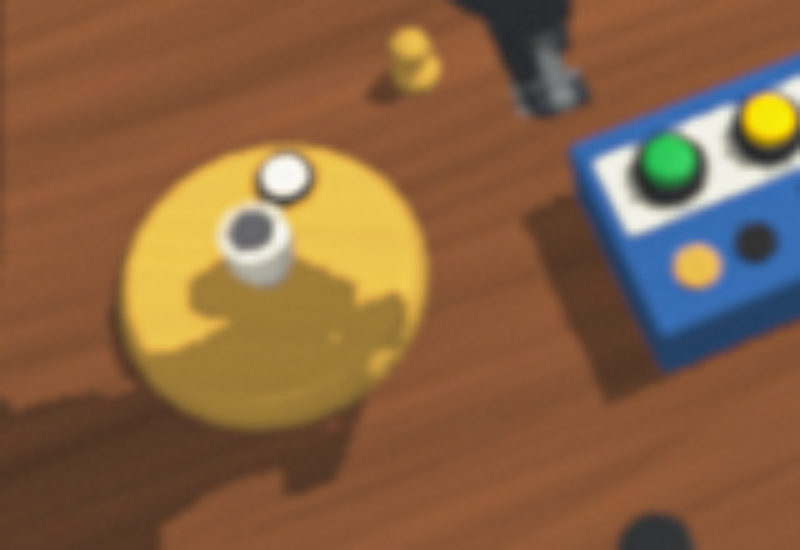

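The lamp base hasn't moved and its switch looks pushed in. The green button is at (323,121) in the wrist view, giving about (0.539, -0.041). I move over it and press.

```bash
python3 -m inch '[[0.2,4,0,0],[0.4,6.3,0,0],[0.4,6.3,-3,0],[0.4,6.3,-6,0],[0.4,6.3,-7.5,0],[0.4,6.3,-8.5,0],[0.4,6.3,-8.5,0],[0.4,6.3,-8.5,0]]'; python3 -m inch '[[0,0,-0.5,0],[0,0,-0.8,0],[0,0,-1,0],[0,0,-1.2,0],[0,0,-1.4,0],[0,0,-1.6,0],[0,0,-1.6,0],[0,0,-1.6,0]]'
```

```text
time: 16.55
ee_pos: [0.5396, -0.0408, 0.0943]
tcp_rot: [179.9, 0.0, 89.8]
wrist_force: [0.4, 0.4, 0.9]
opening: 0.0005
grasp_force: 0.0
time: 17.55
ee_pos: [0.5392, -0.0408, 0.0789]
tcp_rot: [179.9, 0.0, 89.8]
wrist_force: [-5.5, -0.3, 14.8]
opening: 0.0001
grasp_force: 7.4
```

```bash
python3 -m inch '[[0,0,-0.1,0],[0,0,-0.1,0],[0,0,-0.1,0],[0,0,-0.1,0],[0,0,-0.1,0],[0,0,-0.1,0],[0,0,-0.1,0],[0,0,-0.1,0]]' && python3 -c "from workcell import bot;print(bot.job_done())"
```

```text
time: 18.55
ee_pos: [0.5393, -0.0408, 0.0788]
tcp_rot: [179.9, 0.0, 89.8]
wrist_force: [-6.8, 1.2, 20.6]
opening: -0.0003
grasp_force: 10.6
the job is handed in; nothing more can be done
None
```

I handed the job in at 18.6 s with the rocker on, the lamp switch in and the green button held down at about 20 N; each press ended at a hard stop at its expected height, but `job_done()` returned no verdict.

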